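# Start three treatment timers in order on the nurses' counter

## Task

Start the treatment timers in this order: with a fingertip, press the plunger on top of the large round timer well down, then that of the square timer, then that of the long timer. Press lightly from above and let go; each plunger stays down by itself. Leave the small round timer's plunger up, and do not pick up, tip or shove the timers or the other things on the counter.

Things in the scene. Friction and masses are not known exactly. Their poses are not given: they have to be found in the camera images.
- large_round_timer: large round timer: white plastic drum, diameter 100 mm, with a ring of dial marks on top, 45 mm high without its plunger, about 0.24 to 0.6 kg, standing loose on the counter (z = 0). Origin: centre of its underside, z up. On its top, at the middle, stands a round plunger with a sprung cap. Any yaw.
- large_round_top (a point): top centre of the cap of the large round timer's plunger, at the middle of the timer; 77 mm above the counter when up, moves with it. Cap: flat grey disc, diameter 34 mm, 8 mm thick, on a stem, sprung on the plunger: it sinks 1 mm per 1 N (at most 12 mm, then hard) and springs back. Pressed, it sinks about 4 mm, then moves the plunger 10 mm, then sinks 8 mm more.
- large_round_plunger (a joint): how far the plunger of the large round timer is pressed down, m: 0 fully up (as all start), 0.010 fully down at its stop; the give of its sprung cap is not counted. It slides against about 4 N friction, has no spring and stays where it is left; beyond 0.006 the timer runs.
- square_timer: square timer: white plastic block, 80 x 80 mm in plan, with a ring of dial marks on top, 60 mm high without its plunger, about 0.24 to 0.6 kg, standing loose on the counter (z = 0). Origin: centre of its underside, z up. On its top, at the middle, stands a round plunger with a sprung cap. Any yaw.
- square_top (a point): top centre of the cap of the square timer's plunger, at the middle of the timer; 92 mm above the counter when up, moves with it. Cap: flat grey disc, diameter 34 mm, 8 mm thick, on a stem, sprung on the plunger: it sinks 1 mm per 1 N (at most 12 mm, then hard) and springs back. Pressed, it sinks about 4 mm, then moves the plunger 10 mm, then sinks 8 mm more.
- square_plunger (a joint): how far the plunger of the square timer is pressed down, m: 0 fully up (as all start), 0.010 fully down at its stop; the give of its sprung cap is not counted. It slides against about 4 N friction, has no spring and stays where it is left; beyond 0.006 the timer runs.
- long_timer: long timer: white plastic block, 120 mm (its x) x 60 mm (its y) in plan, dark display window on its top at the -x half, plunger at the other end, 50 mm high without its plunger, about 0.24 to 0.6 kg, standing loose on the counter (z = 0). Origin: centre of its underside, z up. On its top, 30 mm along its +x from the middle, stands a round plunger with a sprung cap. Any yaw.
- long_top (a point): top centre of the cap of the long timer's plunger, 30 mm along its +x from the middle of the timer; 82 mm above the counter when up, moves with it. Cap: flat grey disc, diameter 34 mm, 8 mm thick, on a stem, sprung on the plunger: it sinks 1 mm per 1 N (at most 12 mm, then hard) and springs back. Pressed, it sinks about 4 mm, then moves the plunger 10 mm, then sinks 8 mm more.
- long_plunger (a joint): how far the plunger of the long timer is pressed down, m: 0 fully up (as all start), 0.010 fully down at its stop; the give of its sprung cap is not counted. It slides against about 4 N friction, has no spring and stays where it is left; beyond 0.006 the timer runs.
- small_round_timer: small round timer: white plastic drum, diameter 64 mm, with a ring of dial marks on top, 45 mm high without its plunger, about 0.24 to 0.6 kg, standing loose on the counter (z = 0). Origin: centre of its underside, z up. On its top, at the middle, stands a round plunger with a sprung cap. Any yaw.
- small_round_top (a point): top centre of the cap of the small round timer's plunger, at the middle of the timer; 77 mm above the counter when up, moves with it. Cap: flat grey disc, diameter 34 mm, 8 mm thick, on a stem, sprung on the plunger: it sinks 1 mm per 1 N (at most 12 mm, then hard) and springs back. Pressed, it sinks about 4 mm, then moves the plunger 10 mm, then sinks 8 mm more.
- small_round_plunger (a joint): how far the plunger of the small round timer is pressed down, m: 0 fully up (as all start), 0.010 fully down at its stop; the give of its sprung cap is not counted. It slides against about 4 N friction, has no spring and stays where it is left; this timer is to stay unpressed.
- bottle: bystander: white plastic bottle, diameter 66 mm, 150 mm high; origin centre of its underside
- jar: bystander: glass jar with steel lid, diameter 72 mm, 90 mm high; origin centre of its underside
- bowl: bystander: steel bowl, rim diameter 90 mm, 45 mm high; origin centre of its underside

How it is judged:
On the way, in this order (a step that is already met when the one before it is completed fails the run):
1. the plunger of the large round timer is pressed down by more than 6 mm (value of joint large_round_plunger above 0.006 m), for 0.2 s.
2. the plunger of the square timer is pressed down by more than 6 mm (value of joint square_plunger above 0.006 m), for 0.2 s.
3. the plunger of the long timer is pressed down by more than 6 mm (value of joint long_plunger above 0.006 m), for 0.2 s.
At the end, for the whole second after the job is handed in: The plungers of the large round, square and long timers are each down by more than 6 mm, that of the small round timer by less than 3 mm; all timers, the bottle, the jar and the bowl stand upright (within 0.15 rad), at rest, within 25 mm of where they started (value of joint each of large_round_plunger, square_plunger, long_plunger above 0.006 m and value of joint small_round_plunger below 0.003 m and distance of each of large_round_timer, square_timer, long_timer, small_round_timer, bottle, jar, bowl from where it was at the start of the episode below 0.025 m and angle between each of large_round_timer, square_timer, long_timer, small_round_timer, bottle, jar, bowl's own z axis and vertical below 0.15 rad and linear speed of each of large_round_timer, square_timer, long_timer, small_round_timer, bottle, jar, bowl below 0.02 m/s); the robot touches nothing.
It fails at once if the square timer is started before the large round one, or the long one before the square one ((value of joint square_plunger above 0.006 m and not (value of joint large_round_plunger above 0.006 m)) or (value of joint long_plunger above 0.006 m and not (value of joint square_plunger above 0.006 m))).
It fails at once if the small round timer's plunger is pressed by more than 3 mm (value of joint small_round_plunger above 0.003 m).
It fails at once if a timer is pressed harder than 20 N (contact force between any of the fingers, the arm and large_round_timer above 20 N or contact force between any of the fingers, the arm and square_timer above 20 N or contact force between any of the fingers, the arm and long_timer above 20 N or contact force between any of the fingers, the arm and small_round_timer above 20 N).
It fails at once if a timer or a bystander is lifted by more than 10 mm (height (world z) of any of large_round_timer, square_timer, long_timer, small_round_timer, bottle, jar, bowl above 0.01 m).
It fails at once if a timer or a bystander is shoved by more than 25 mm or tipped by more than 0.3 rad (distance of any of large_round_timer, square_timer, long_timer, small_round_timer, bottle, jar, bowl from where it was at the start of the episode above 0.025 m or angle between any of large_round_timer, square_timer, long_timer, small_round_timer, bottle, jar, bowl's own z axis and vertical above 0.3 rad).
It also fails if it takes over 48 s, if anything falls off the work surface, if the arm or the gripper's body presses on something with over 40 N, if the wrist force passes 120 N, or if a joint passes its speed limit or range.

## Robot

A 6-joint arm with a two-finger parallel gripper is mounted at the origin on the work surface. World frame = base frame: x ahead of the robot, y to its left, z up, the work surface at z = 0. Lengths are in m, angles in rad, forces in N, time in s.
With the tool pointing down it reaches from about 0.35 to 0.925 m from the base axis. Payload 6.4 kg.
Tool frame: the origin (TCP) lies at the very end of the fingers, on their centre line; the grasp point (between the pads) lies 19 mm behind it; z points along the fingers, y is the line along which they close (so a half turn about z gives the same grasp; the last joint's range is limited). The gripper opens to 85 mm and grips with 20 to 120 N. Pads are 22 mm wide; open, the fingers measure 114 mm over their backs; the gripper's body (76 mm by 85 mm) begins 54 mm behind the grasp point. The pads swing forward as they close: fully open they stand 13 mm farther back than shut.
Start: joints at [1.107, 0.245, 1.558, -0, 1.339, -0.174], TCP at [0.186, 0.623, 0.231] pointing down, gripper open.
Joint ranges: [-3.13, 3.13], [-1.02, 2.26], [0.13, 2.54], [-0.95, 4.09], [0.21, 2.88], [-2.74, 2.74]. Speed limits (rad/s): [2.57, 2.57, 3.14, 3.14, 3.14, 3.14].

## Interface

Orientations are given as a unit quaternion [w, x, y, z].
In Python, from cell import manip, imaging, close_job gives the robot as it stands. The module is installed in compiled form; this text tells all that it offers.
- The arm moves only by the shell command python3 -m jog 'ROWS'. ROWS is JSON, a list of rows, each a list of 3 entries, a list of its own where there are three numbers: the opening, from 0 (shut) to 1 (fully open), then the shift along the tool's x, y, z in mm, then the turn about the tool's z in degrees. In form: [[jaw, [x, y, z], roll], ...]. A call has 1 to 12 rows; each row is the pose to reach, as a shift and turn from the pose commanded when the call began, along the tool's axes at that moment; what a row does not reach only later rows make up. A row lasts 1/10 s, in which the tool goes at most 50 mm and 8.59 degrees, less where a joint would pass 70% of its speed; a pose out of reach is approached as far as the arm can. A call with a gripper value outside its range is refused whole. The fingers move at their own pace and stop on an object; the grip force is fixed at half the most. Time passes only in rows, so rows that repeat a pose let the fingers close. It gives the time, the measured TCP pose, the force, the opening and the grip force at its end, in the units of the state.
- manip.get_obs(): the state, without advancing time (a new reading comes with each control period).
- imaging.camera(name): name is "scene" or "top"; returns a dict with "image" (480x640x3 uint8, red, green, blue), "fx", "fy", "cx", "cy" (pixels), "distortion" ([k1, k2, p1, p2, k3] as OpenCV has them; the pictures are not rectified), "xyz" and "attitude" of the camera in the world. Camera axes: x right, y down, z forward; pixel columns grow to the right and rows downward; lengths in m; the calibration is good to about 2 mm. A picture is of the moment at which its call begins. There is no depth.
- close_job(): hands the job in; it is judged then, once.
The state is a dict: "time": time; "joints": joint angles; "dq": joint speeds; "effort": joint torques, N m; "ee_pos": TCP position; "ee_rot": TCP orientation; "contact_force": force on the tool from outside, world axes, zero at the start; "moment": the same for the moment, N m; "gripper_width": opening from 0.0 (shut) to 1.0 (fully open); "grip_force": force on a finger pad.
Only numpy, scipy, OpenCV 4.12 (cv2) and the standard library are available. Lean on these libraries where they do the work, as an engineer would, in place of code of your own. Each camera call takes 0.05 s, during which the arm holds its last target. There are 200 camera calls.

## Working session

There is one attempt and no reset: what is moved stays moved. The work goes in short steps, Python scripts to look and compute and a shell command to move; the robot and the scene stay as the last step left them, time stands still between calls to the robot, and variables do not carry over. Pictures are saved under pics/ and viewed, at most 10 in all, crops included, and the job is handed in when it is done.

```bash
mkdir -p pics; python3 - <<'E'
from cell import manip, imaging
import cv2,pickle
o=manip.get_obs(); print(o['time'],o['ee_pos'],o['ee_rot'],o['gripper_width'],o['contact_force'])
for n in("scene","top"):
    c=imaging.camera(n); pickle.dump(c,open(n+".pkl","wb")); cv2.imwrite(f"pics/{n}.png",c["image"][:,:,::-1])
    print(n,{k:v for k,v in c.items() if k!="image"})
E
```

```text
0.0 [0.18548779 0.6223966  0.23018894] [-2.92972218e-04  1.44383535e-01  9.89521341e-01 -9.07606604e-04] 0.9946922139985747 [-1.02411475  0.1914503   0.18119948]
scene {'fx': 441.9139973339915, 'fy': 441.9139973339915, 'cx': 320.20866318133494, 'cy': 240.2014781447051, 'distortion': array([-0.07901167,  0.        ,  0.        ,  0.        ,  0.        ]), 'xyz': array([1.16882163, 0.18472867, 0.56376366]), 'attitude': array([-0.26043374,  0.53483504,  0.71448254, -0.36829397])}
top {'fx': 623.026038136931, 'fy': 623.026038136931, 'cx': 316.96848278246034, 'cy': 250.43997017160336, 'distortion': array([-0.03083016,  0.        ,  0.        ,  0.        ,  0.        ]), 'xyz': array([0.28006234, 0.01202207, 1.27312998]), 'attitude': array([-0.07750541,  0.71642828, -0.68935513,  0.07424915])}
```

View pics/top.png

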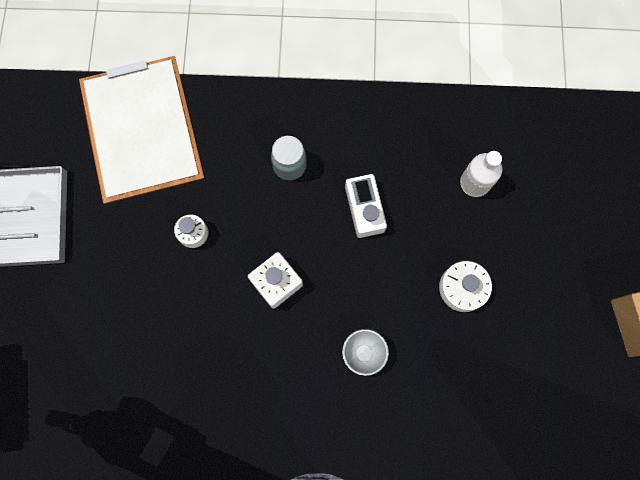

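View pics/scene.png

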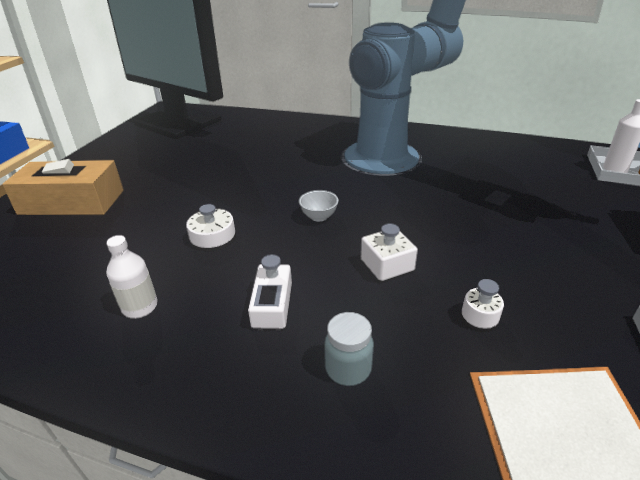

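The top view shows the caps at about large (471,283), square (274,276), long (371,213) and small (187,226). In the scene view they are at about (208,210), (390,231), (271,262) and (488,286). I'll enlarge these next.

```bash
python3 - <<'E'
import cv2,pickle,numpy as np
P={'top':[(471,283),(274,276),(371,213)],'scene':[(208,210),(390,231),(271,262)]}
rows=[]
for n in P:
    im=pickle.load(open(n+'.pkl','rb'))['image'][:,:,::-1]
    r=[]
    for u,v in P[n]:
        t=cv2.resize(im[v-16:v+17,u-16:u+17],None,fx=8,fy=8,interpolation=cv2.INTER_NEAREST)
        for k in range(0,33,4): # ticks every 4 px
            t[:6,k*8+4]=(0,0,255); t[k*8+4,:6]=(0,0,255)
        r.append(t)
    rows.append(np.hstack(r))
cv2.imwrite('pics/crops.png',np.vstack(rows))
E
```

```text
(no output)
```

View pics/crops.png

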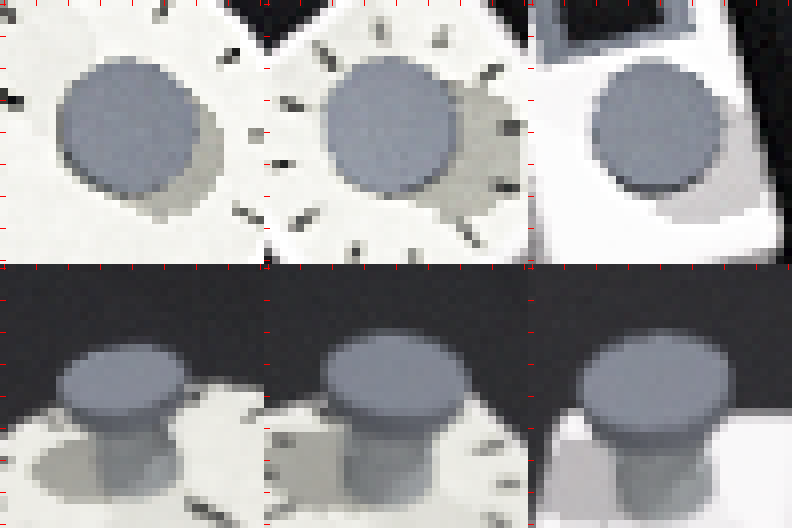

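Top-face centres from the crops:

| Timer | Top view | Scene view |
|---|---|---|
| large | (470.7, 282.1) | (206.8, 207.8) |
| square | (273.5, 274.8) | (390.0, 228.5) |
| long | (370.6, 211.8) | (270.4, 260.1) |

Next step is to triangulate.

```bash
cat > tri.py <<'E'
import cv2,pickle,numpy as np
from scipy.spatial.transform import Rotation as R
from cell import manip
C={n:pickle.load(open(n+'.pkl','rb')) for n in('top','scene')}
def ray(n,p):
    c=C[n];K=np.array([[c['fx'],0,c['cx']],[0,c['fy'],c['cy']],[0,0,1]])
    x=cv2.undistortPoints(np.array([[p]],float),K,c['distortion'])[0,0]
    q=c['attitude']; d=R.from_quat(q,scalar_first=True).apply([*x,1]); return c['xyz'],d/np.linalg.norm(d)
def tri(a,b):
    A=np.zeros((3,3));y=np.zeros(3)
    for o,d in(ray('top',a),ray('scene',b)):
        M=np.eye(3)-np.outer(d,d);A+=M;y+=M@o
    return np.linalg.solve(A,y)
def atz(n,p,z):
    o,d=ray(n,p); return (o+d*(z-o[2])/d[2])
E
python3 - <<'E'
from tri import *
np.set_printoptions(precision=4,suppress=True)
o=manip.get_obs();r=R.from_quat(o['ee_rot'],scalar_first=True)
print(r.as_matrix())
for n,a,b,z in [('large',(470.7,282.1),(206.8,207.8),.077),('square',(273.5,274.8),(390,228.5),.092),('long',(370.6,211.8),(270.4,260.1),.082)]:
    p=tri(a,b); g=atz('top',a,z); s=atz('scene',b,z); print(n,p,g,s,'tool shift mm',1000*r.inv().apply((g+s)/2-o['ee_pos']))
for n,p in [('bottle',(494,158)),('jar',(289,150)),('small',(187,226)),('bowl',(365,352))]: print(n,atz('top',p,{'bottle':.15,'jar':.09,'small':.077,'bowl':.045}[n]))
E
```

```text
[[-0.9583  0.2858 -0.0008]
 [ 0.2858  0.9583 -0.0016]
 [ 0.0004 -0.0018 -1.    ]]
large [ 0.4908 -0.2812  0.0752] [ 0.4896 -0.2789  0.077 ] [ 0.4933 -0.2817  0.077 ] tool shift mm [-551.2201 -777.3842  154.448 ]
square [0.4872 0.1032 0.0902] [0.4867 0.1043 0.092 ] [0.4901 0.1023 0.092 ] tool shift mm [-438.6718 -410.7317  138.843 ]
long [ 0.6235 -0.0823  0.0807] [ 0.6226 -0.0807  0.082 ] [ 0.6252 -0.0831  0.082 ] tool shift mm [-621.4728 -549.435   149.0228]
bottle [ 0.7191 -0.3094  0.15  ]
jar [0.7433 0.0869 0.09  ]
small [0.5809 0.2824 0.077 ]
bowl [ 0.3492 -0.0785  0.045 ]
```

```bash
python3 -m jog '[[0,[-438,-410,0],0],[0,[-438,-410,0],0],[0,[-438,-410,0],0],[0,[-438,-410,0],0],[0,[-438,-410,0],0],[0,[-438,-410,0],0],[0,[-438,-410,0],0],[0,[-438,-410,0],0],[0,[-438,-410,0],0],[0,[-438,-410,0],0],[0,[-438,-410,0],0],[0,[-438,-410,0],0]]'
cat > go.py <<'E'
import sys
from tri import *
T={'large':(.491,-.280,.077),'square':(.488,.103,.092),'long':(.6235,-.082,.082)}
o=manip.get_obs();r=R.from_quat(o['ee_rot'],scalar_first=True)
np.set_printoptions(precision=2,suppress=True)
print(o['time'],o['ee_pos']*1000,'rpy z',r.as_matrix()[:,2],o['contact_force'],o['joints'],o['gripper_width'])
print('shift',1000*r.inv().apply(np.array(T[sys.argv[1]])-o['ee_pos']))
E
python3 go.py large
```

```text
time: 1.3
ee_pos: [0.4887, 0.1029, 0.2311]
ee_rot: [-0.0, 0.145, 0.989, 0.0]
contact_force: [1.0, 0.9, 0.3]
gripper_width: -0.004
grip_force: 0.0
1.3 [488.72 102.86 231.08] rpy z [-0.  0. -1.] [0.96 0.95 0.31] [-0.02 -0.11  1.94  0.    1.32 -1.3 ] -0.0036079608707564313
shift [-111.73 -366.23  154.02]
```

```bash
python3 -m jog '[[0,[-112,-366,0],0],[0,[-112,-366,0],0],[0,[-112,-366,0],0],[0,[-112,-366,0],0],[0,[-112,-366,0],0],[0,[-112,-366,0],0],[0,[-112,-366,0],0],[0,[-112,-366,0],0],[0,[-112,-366,40],0],[0,[-112,-366,80],0],[0,[-112,-366,120],0],[0,[-112,-366,120],0]]'
python3 - <<'E'
from cell import imaging
import cv2,numpy as np
a=imaging.camera('top')['image'][232:332,421:521,::-1]; b=imaging.camera('scene')['image'][150:250,158:258,::-1]
cv2.imwrite('pics/l1.png',cv2.resize(np.hstack([a,b]),None,fx=4,fy=4))
E
python3 go.py large
```

```text
time: 2.5
ee_pos: [0.4871, -0.2747, 0.1048]
ee_rot: [-0.006, 0.145, 0.989, 0.004]
contact_force: [-0.5, 0.5, -0.9]
gripper_width: 0.002
grip_force: 0.0
2.6 [ 490.91 -277.74  111.36] rpy z [-0.  0. -1.] [-0.12 -0.43 -0.12] [-0.72  0.19  1.86  0.    1.09 -2.  ] 0.0019149138643608722
shift [-0.77 -2.16 34.36]
```

View pics/l1.png

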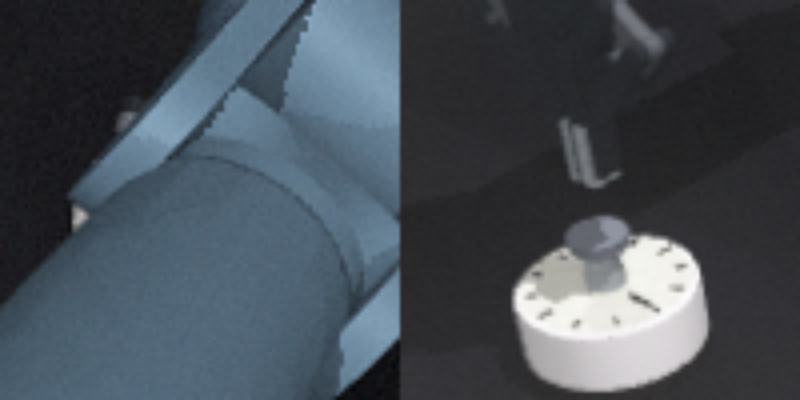

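The scene view shows the shut fingers directly above the large cap, with the tips at about crop (600,185) and the cap at (598,235). Next is a slow descent.

```bash
python3 -m jog '[[0,[-1,-2,10],0],[0,[-1,-2,20],0],[0,[-1,-2,28],0],[0,[-1,-2,32],0],[0,[-1,-2,35],0],[0,[-1,-2,38],0],[0,[-1,-2,40],0],[0,[-1,-2,42],0],[0,[-1,-2,44],0],[0,[-1,-2,46],0],[0,[-1,-2,46],0],[0,[-1,-2,46],0]]'; python3 go.py large
```

```text
time: 3.8
ee_pos: [0.4915, -0.2801, 0.0653]
ee_rot: [-0.0, 0.144, 0.99, 0.0]
contact_force: [-2.1, 2.2, 4.3]
gripper_width: -0.002
grip_force: 1.6
3.8 [ 491.45 -280.07   65.29] rpy z [-0.  0. -1.] [-2.07  2.22  4.27] [-0.72  0.26  1.87  0.    1.01 -2.  ] -0.002102613893752623
shift [  0.46  -0.06 -11.71]
```

```bash
python3 -m jog '[[0,[0,0,2],0],[0,[0,0,4],0],[0,[0,0,6],0],[0,[0,0,6],0],[0,[0,0,6],0],[0,[0,0,6],0]]'; python3 go.py large
```

```text
time: 4.4
ee_pos: [0.4917, -0.2803, 0.0598]
ee_rot: [0.0, 0.144, 0.99, -0.0]
contact_force: [-3.0, 2.6, 6.5]
gripper_width: 0.001
grip_force: 3.5
4.4 [ 491.72 -280.3    59.79] rpy z [ 0. -0. -1.] [-2.98  2.64  6.54] [-0.72  0.27  1.87  0.    1.   -2.  ] 0.0012803798245671007
shift [  0.77   0.07 -17.21]
```

```bash
python3 -m jog '[[0,[0,0,-10],0],[0,[0,0,-50],0],[0,[0,0,-100],0],[0,[0,0,-130],0],[0,[113,366,-130],0],[0,[113,366,-130],0],[0,[113,366,-130],0],[0,[113,366,-130],0],[0,[113,366,-130],0],[0,[113,366,-130],0],[0,[113,366,-130],0],[0,[113,366,-130],0]]'; python3 -m jog '[[0,[0,0,0],0],[0,[0,0,20],0],[0,[0,0,40],0],[0,[0,0,60],0],[0,[0,0,65],0],[0,[0,0,65],0],[0,[0,0,65],0]]'; python3 go.py square
python3 - <<'E'
from cell import imaging
import cv2,numpy as np
a=imaging.camera('scene')['image'][:,:,::-1]
cv2.imwrite('pics/s1.png',cv2.resize(np.hstack([a[150:250,158:258],a[170:270,340:440]]),None,fx=4,fy=4))
E
```

```text
time: 5.6
ee_pos: [0.4873, 0.1057, 0.1894]
ee_rot: [0.0, 0.143, 0.99, 0.0]
contact_force: [0.5, -1.1, -0.1]
gripper_width: 0.004
grip_force: 0.0
time: 6.3
ee_pos: [0.4885, 0.1025, 0.1253]
ee_rot: [0.001, 0.145, 0.989, 0.0]
contact_force: [-0.3, -0.4, 0.3]
gripper_width: 0.003
grip_force: 0.0
6.3 [488.55 102.53 125.3 ] rpy z [ 0. -0. -1.] [-0.26 -0.4   0.26] [-0.02  0.02  2.02 -0.    1.11 -1.3 ] 0.0034207107899073626
shift [ 0.71  0.28 33.3 ]
```

View pics/s1.png

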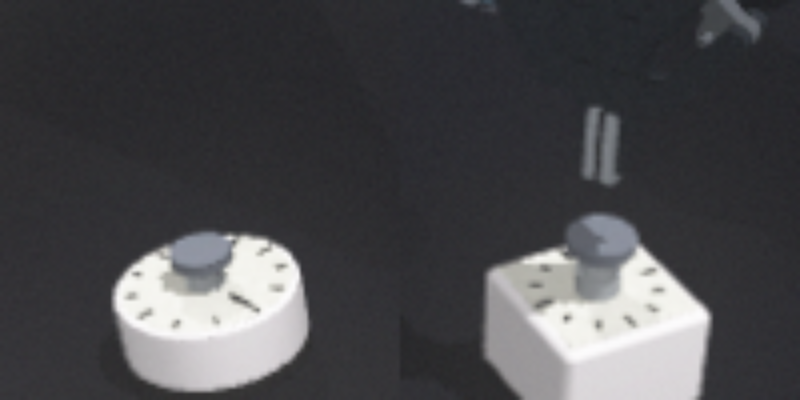

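The large cap now stands visibly lower: its centre is at crop y≈250, against 235 before. The timer itself hasn't moved. The fingers, tips at (600,180), are above the square cap at (600,238), so I'll press it.

```bash
python3 -m jog '[[0,[0,0,10],0],[0,[0,0,20],0],[0,[0,0,28],0],[0,[0,0,32],0],[0,[0,0,35],0],[0,[0,0,38],0],[0,[0,0,40],0],[0,[0,0,42],0],[0,[0,0,44],0],[0,[0,0,46],0],[0,[0,0,46],0],[0,[0,0,46],0]]'; python3 -m jog '[[0,[0,0,2],0],[0,[0,0,4],0],[0,[0,0,5],0],[0,[0,0,5],0],[0,[0,0,5],0],[0,[0,0,5],0]]'; python3 go.py long
```

```text
time: 7.55
ee_pos: [0.4877, 0.103, 0.0783]
ee_rot: [-0.0, 0.144, 0.99, 0.0]
contact_force: [-2.2, 0.8, 3.1]
gripper_width: -0.0
grip_force: 1.8
time: 8.15
ee_pos: [0.4881, 0.103, 0.0739]
ee_rot: [0.0, 0.144, 0.99, 0.0]
contact_force: [-4.0, 0.5, 8.3]
gripper_width: -0.006
grip_force: 4.0
8.15 [488.1  102.95  73.88] rpy z [ 0.  0. -1.] [-3.97  0.53  8.26] [-0.02  0.1   2.04  0.    1.   -1.3 ] -0.005527949858789176
shift [-182.61 -138.55   -8.05]
```

```bash
python3 -m jog '[[0,[0,0,-10],0],[0,[0,0,-50],0],[0,[0,0,-100],0],[0,[0,0,-110],0],[0,[-183,-138,-110],0],[0,[-183,-138,-110],0],[0,[-183,-138,-110],0],[0,[-183,-138,-110],0],[0,[-183,-138,-110],0],[0,[-183,-138,-110],0],[0,[-183,-138,-110],0]]'; python3 -m jog '[[0,[0,0,20],0],[0,[0,0,40],0],[0,[0,0,60],0],[0,[0,0,70],0],[0,[0,0,70],0],[0,[0,0,70],0]]'; python3 go.py long
python3 - <<'E'
from cell import imaging
import cv2,numpy as np
a=imaging.camera('scene')['image'][:,:,::-1]
cv2.imwrite('pics/g1.png',cv2.resize(np.hstack([a[170:270,340:440],a[200:300,221:321]]),None,fx=4,fy=4))
E
```

```text
time: 9.25
ee_pos: [0.6234, -0.0819, 0.1825]
ee_rot: [-0.0, 0.145, 0.989, 0.0]
contact_force: [-0.2, 1.3, 0.8]
gripper_width: 0.004
grip_force: 0.0
time: 9.85
ee_pos: [0.6239, -0.0811, 0.114]
ee_rot: [0.0, 0.144, 0.99, -0.0]
contact_force: [-0.1, 0.3, -0.5]
gripper_width: -0.003
grip_force: 0.0
9.85 [623.88 -81.12 114.03] rpy z [ 0. -0. -1.] [-0.12  0.33 -0.47] [-0.31  0.32  1.69 -0.    1.13 -1.59] -0.0028115128889685892
shift [ 0.15 -0.95 32.03]
```

View pics/g1.png

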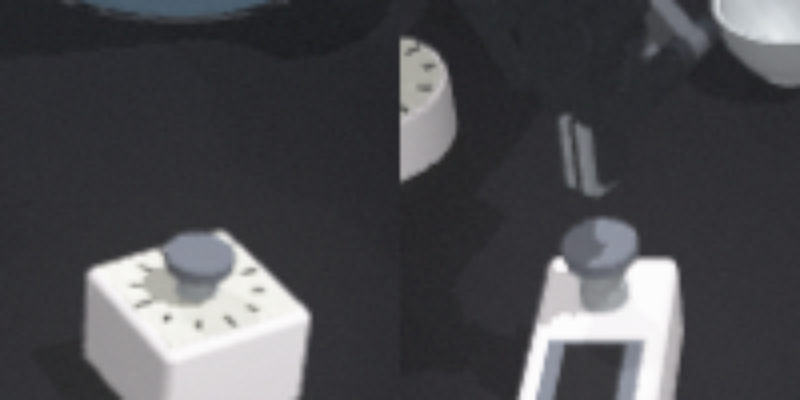

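The square cap is down (crop y≈256, was 238), and its timer hasn't moved. The fingers, tips at (600,190), are above the long timer's cap at (600,243), so I'll press that one.

```bash
python3 -m jog '[[0,[0,-1,10],0],[0,[0,-1,20],0],[0,[0,-1,28],0],[0,[0,-1,32],0],[0,[0,-1,35],0],[0,[0,-1,38],0],[0,[0,-1,40],0],[0,[0,-1,42],0],[0,[0,-1,44],0],[0,[0,-1,46],0],[0,[0,-1,46],0],[0,[0,-1,46],0]]'; python3 -m jog '[[0,[0,0,2],0],[0,[0,0,4],0],[0,[0,0,4],0],[0,[0,0,4],0],[0,[0,0,4],0]]'; python3 go.py long
```

```text
time: 11.1
ee_pos: [0.6234, -0.0826, 0.0674]
ee_rot: [0.0, 0.144, 0.99, -0.0]
contact_force: [-3.6, -0.2, 4.5]
gripper_width: -0.003
grip_force: 2.2
time: 11.6
ee_pos: [0.6236, -0.0827, 0.0641]
ee_rot: [0.0, 0.144, 0.99, -0.0]
contact_force: [-5.0, 0.6, 7.1]
gripper_width: -0.001
grip_force: 3.9
11.6 [623.64 -82.65  64.08] rpy z [ 0. -0. -1.] [-4.95  0.64  7.08] [-0.31  0.39  1.71 -0.    1.04 -1.59] -0.0013783888249486737
shift [  0.32   0.58 -17.92]
```

```bash
python3 -m jog '[[0,[0,0,-10],0],[0,[0,0,-50],0],[0,[0,0,-100],0],[0,[0,0,-150],0],[0,[0,0,-170],0],[0,[0,0,-170],0],[0,[0,0,-170],0],[0,[0,0,-170],0]]'
python3 - <<'E'
from cell import imaging
import cv2
a=imaging.camera('scene')['image'][:,:,::-1]
cv2.imwrite('pics/end.png',cv2.resize(a[170:400,90:530],None,fx=1.8,fy=1.8))
E
```

```text
time: 12.4
ee_pos: [0.6223, -0.0822, 0.2306]
ee_rot: [-0.002, 0.144, 0.99, 0.0]
contact_force: [-0.3, -0.1, -0.2]
gripper_width: 0.001
grip_force: 0.0
```

View pics/end.png

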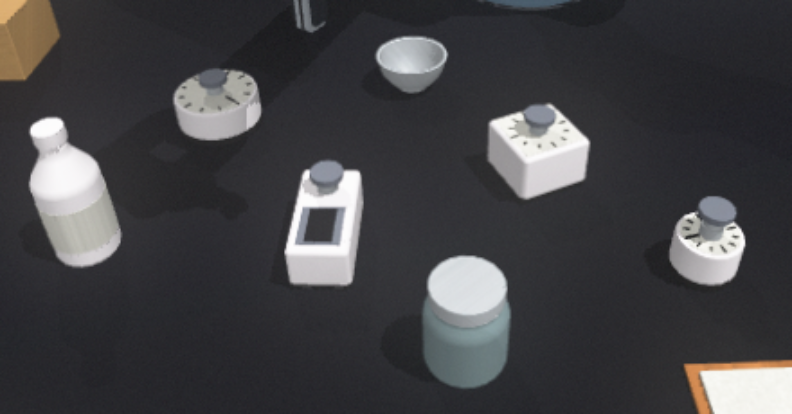

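The three target caps are down at (213,77), (540,117) and (326,173). The small one at (716,210) is still up, and nothing has been displaced.

```bash
python3 -c "
from cell import close_job
print(close_job())"
```

```text
the job is handed in; nothing more can be done
None
```

I pressed the large round, square and long timers' plungers down in that order with forces of about 6.5–8.3 N, left the small round timer's plunger up, saw nothing displaced in the last picture, and handed the job in at about 12.5 s; no verdict came back.

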